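# Lock the slotted disc with its bar

### The job

Lock the shaft fixture on the bench: with a closed fingertip push the brass post round so that the slot across the red disc lines up with the steel bar, then push the bar by its yellow lug through the slot until it is fully home in the keeper on the far side. Only push: do not grip or pinch the post or the lug, and leave the loose things standing around as they are. Finish with the arm clear.

Things in the scene. Friction and masses are not known exactly. Their poses are not given: they have to be found in the camera images.
- fixture: shaft-lock fixture, fixed: aluminium plate 250 x 98 x 12 mm. Origin: centre of its underside, on the bench. x runs along the plate the way the bar is pushed (lug end, disc, keeper), z up. Disc axis at x = +60 mm, y = 0. Bar along y = 0 in a grey guide (40 mm wide, x -118 to -18, top z = 38 mm). Grey keeper bridge at x = +104 to +120, 41 mm wide, top z = 42 mm. Post and lug are its highest parts.
- disc_body (a joint): disc angle, rad, counter-clockwise from above = angle from fixture x to the slot. 0: slot in line with the bar, post on the +y side; pi: in line again, post on the -y side; both serve equally. Starts at 0.6 to 2.54; stops at -0.35 and 3.49, past the aligned places. Light friction (0.06 N m, 2 N at the post), no spring, stays where left. The bar's nose enters within 0.1 rad and centres it.
- disc_center (a point): point on the turning axis of the red disc at its top face (fixture x = +60 mm, y = 0, z = 36.5 mm); its x axis runs along the slot, its y axis points to the post. Disc 80 mm in diameter, with an open slot 18 mm wide right across its middle.
- post_top (a point): centre of the top of the brass finger post, an upright round pin 12 to 13 mm in diameter fixed on the disc 27 mm from its axis, at right angles to the slot. It stands from z = 36.5 mm to its top at z = 68 mm; below z = 40 mm it has a wider foot of 17 mm. Push it sideways along its circle.
- bar_body (a joint): travel of the steel lock bar along fixture +x, m. 0: withdrawn, 0.110: fully home at its stop, nose in the keeper. Starts at 0 to 0.008. Bar 14 mm wide, 125 mm long, nose tapered to 6 mm; the nose meets the disc's rim at 0.012 and is stopped there if the slot is not in line. Friction 2 N, slight damping (5 N s/m), no spring, stays where left.
- lug_top (a point): centre of the top of the yellow push lug on the bar: upright plate 12 mm thick (along the bar), 36 mm wide, from z = 39.5 mm to its top at z = 69.5 mm. Push its rear face (fixture -x side) toward fixture +x. It travels from fixture x = -105 mm (bar at 0) to x = +5 mm (bar at 0.110).
- stud: bystander: loose black stepped stud, 33 mm foot, 55 mm tall, standing beside the +y long side of the fixture, about 90 mm from its middle line. Origin: centre of its underside. Leave alone.
- motor: bystander: loose small gear motor standing on its black wheel, 44 mm wide, 63 mm tall, beside the -y long side of the fixture, about 95 mm from its middle line. Origin: centre of its underside. Leave alone.
- tin: bystander: loose round light grey tin, 62 mm wide, 28 mm high, farther back on the bench. Origin: centre of its underside. Leave alone.
- tape: bystander: loose roll of yellow tape, 69 mm wide, 19 mm high, right of the fixture near the front of the bench. Origin: centre of its underside. Leave alone.
- vial: bystander: loose closed white vial, 30 mm wide, 57 mm tall, left of the fixture. Origin: centre of its underside. Leave alone.

How it is judged:
By the outcome, as a careful person would: the job done as asked, in the order asked, and still so for the second after the job is handed in, with the robot touching nothing.
It also fails if it takes over 51 s, if anything falls off the work surface, if the arm or the gripper's body presses on something with over 40 N, if the wrist force passes 120 N, or if a joint passes its speed limit or range.

### The arm

A 7-joint arm with a two-finger parallel gripper is mounted at the origin on a cart in front of the work surface, level with it; the furniture and walls round the work are solid. World frame = base frame: x ahead of the robot, y to its left, z up, the work surface at z = 0. Lengths are in m, angles in rad, forces in N, time in s.
With the tool pointing down it reaches from about 0.425 to 0.925 m from the base axis. Payload 6.8 kg.
Tool frame: the origin (TCP) lies at the very end of the fingers, on their centre line; the grasp point (between the pads) lies 19 mm behind it; z points along the fingers, y is the line along which they close (so a half turn about z gives the same grasp; the last joint's range is limited). The gripper opens to 85 mm and grips with 20 to 120 N. Pads are 22 mm wide; open, the fingers measure 114 mm over their backs; the gripper's body (76 mm by 85 mm) begins 54 mm behind the grasp point. The pads swing forward as they close: fully open they stand 13 mm farther back than shut.
Start: joints at [-1.355, 0.477, 0.022, 1.555, -0.011, 1.109, -0.083], TCP at [0.215, 0.64, 0.231] pointing down, gripper open.
Joint ranges: [-2.96, 2.96], [-0.34, 2.1], [-1.41, 1.46], [0.24, 2.44], [-1.37, 4.51], [0.17, 1.92], [-2.96, 2.96]. Speed limits (rad/s): [2.39, 2.39, 3.14, 3.14, 3.14, 3.14, 3.14].

### API

Orientations are given as a rotation vector (axis times angle).
In Python, from bench import r gives the robot as it stands.
- The arm moves only by the shell command python3 -m jog 'ROWS' [FORCE]. ROWS is JSON, a list of rows, each an object of numbers: "fingers": the finger opening in m, from 0 to 0.0854; "x", "y", "z": the shift along the tool's x, y, z in m; "rx", "ry", "rz": the turn, a rotation vector about the tool's x, y, z in degrees. In form: [{"fingers": .., "x": .., "y": .., "z": .., "rx": .., "ry": .., "rz": ..}, ...]. A call has 1 to 8 rows; each row shifts and turns the commanded pose from where the row before left it, along the tool's axes as they then stand; what a row does not reach is not made up. A row lasts 1/8 s, in which the tool goes at most 62.5 mm and 10.7 degrees, less where a joint would pass 70% of its speed; a pose out of reach is approached as far as the arm can. A call is refused whole if a number of a shift passes 0.0625 or a number of a turn 10.7, either way. A call with a gripper value outside its range is refused whole. The fingers move at their own pace and stop on an object; FORCE is the grip in N (left out, the last holds). Time passes only in rows, so rows that do not move let the fingers close. It gives the time, the measured TCP pose, the force, the opening and the grip force at its end, in the units of the state.
- r.get_obs(): the state, without advancing time (a new reading comes with each control period).
- r.grab_frame(name): name is "scene" or "top" or "wrist"; returns (picture, depth): 480x640x3 uint8, red, green, blue; 480x640 float32, m along the optical axis (not along the pixel's ray), 0 where there is no reading.
- r.get_calibration(name): a dict with "mtx" (3x3 intrinsics, pixels), "extrinsics" (4x4, takes a point from camera to world coordinates). Camera axes: x right, y down, z forward; pixel columns grow to the right and rows downward; lengths in m; the calibration is good to about 2 mm. The wrist camera is an equidistant fisheye: a pixel r from the principal point sees the ray r / f radians off the axis. A picture is of the moment at which its call begins: read the wrist's pose just before it. get_calibration takes no time and is no camera call; for the wrist camera it gives the pose at the moment of the call.
- r.hand_in(): hands the job in; it is judged then, once.
Trained networks look in the newest picture that a camera, given by its name, has taken for a name from the list of things; names that differ only in an ending like _2 or _b are one class to them, and where a whole thing is asked for, a point or a joint stands for the part that bears it (a point fixed in the world has none). Each returns a list of dicts, best first, with "score" (0 to 1); they miss things now and then, are a little off and sometimes report something else, mostly with a low value. They report only what shows in the picture. A call takes as long as a camera call.
- r.search_frame(target, camera): "xyz" ([x, y, z] in m, in world coordinates, good to about 4 mm: the middle of the surface that is visible of it).
- r.landmark_of(target, camera): "xyz" ([x, y, z] in m, in world coordinates, good to about 4 mm: a listed point, or the origin of a listed thing).
The state is a dict: "clock": time; "joints": joint angles; "qvel": joint speeds; "tau": joint torques, N m; "tcp_pos": TCP position; "orientation": TCP orientation; "contact_force": force on the tool from outside, world axes, zero at the start; "moment": the same for the moment, N m; "grip_width": finger opening in m; "gripper_force": force on a finger pad.
Only numpy, scipy, OpenCV 4.12 (cv2) and the standard library are available. Lean on these libraries where they do the work, as an engineer would, in place of code of your own. Each camera call takes 0.05 s, during which the arm holds its last target. There are 200 camera calls.

## Working session

There is one attempt and no reset: what is moved stays moved. The work goes in short steps, Python scripts to look and compute and a shell command to move; the robot and the scene stay as the last step left them, time stands still between calls to the robot, and variables do not carry over. Pictures are saved under pics/ and viewed, at most 10 in all, crops included, and the job is handed in when it is done.

```bash
mkdir -p pics; cat > h.py <<'E'
from bench import r
import numpy as np, cv2
from scipy.spatial.transform import Rotation as R
def save(cam,name):
    im,d=r.grab_frame(cam); cv2.imwrite(f'pics/{name}.png',im[:,:,::-1]); return im,d
def st():
    o=r.get_obs(); print(o['clock'],np.round(o['tcp_pos'],4),'\n',np.round(R.from_rotvec(o['orientation']).as_matrix(),3),np.round(o['contact_force'],1),o['grip_width']); return o
E
python3 - <<'E'
from h import *
st()
for c in ['top','scene']:
    save(c,c+'0')
    for n in ['fixture','disc_center','post_top','lug_top']:
        for k in r.landmark_of(n,c)[:2]: print(c,n,np.round(k['xyz'],4),round(k['score'],2))
for n in ['stud','motor','tin','tape','vial']:
    for k in r.landmark_of(n,'scene')[:1]: print(n,np.round(k['xyz'],4),round(k['score'],2))
E
```

```text
0.0 [0.2146 0.6394 0.2303] 
 [[-0.948  0.318 -0.   ]
 [ 0.318  0.948 -0.002]
 [-0.    -0.002 -1.   ]] [-0.2  0.2 -0.4] 0.08517151807812902
top fixture [4.912e-01 3.032e-01 2.000e-04] 0.62
top disc_center [0.5481 0.3165 0.0335] 0.74
top disc_center [0.3897 0.2699 0.0717] 0.23
top post_top [0.5299 0.2919 0.0668] 0.64
top post_top [0.3899 0.274  0.0693] 0.41
top lug_top [0.3874 0.2701 0.0706] 0.79
scene fixture [ 0.4946  0.2983 -0.0012] 0.58
scene disc_center [0.5536 0.3164 0.033 ] 0.58
scene post_top [0.5345 0.2954 0.0715] 0.89
scene lug_top [0.3939 0.2724 0.0688] 0.65
stud [ 0.4489  0.3803 -0.0013] 0.54
motor [0.4932 0.1994 0.002 ] 0.6
tin [ 0.7315  0.1946 -0.0012] 0.68
tape [ 0.3847 -0.0576  0.0014] 0.81
vial [0.457  0.5324 0.0034] 0.83
```

View pics/top0.png

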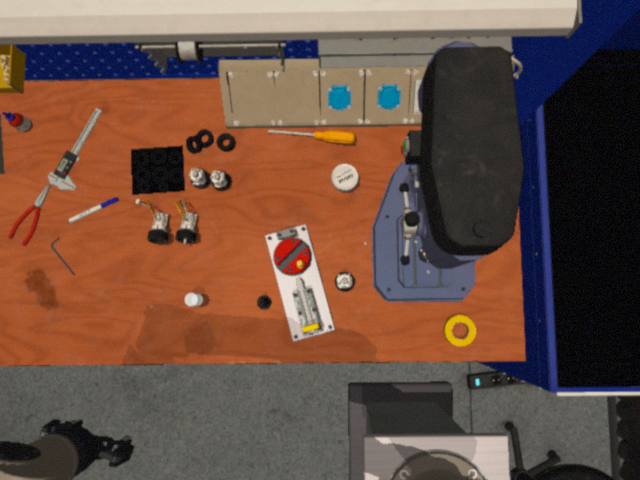

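View pics/scene0.png

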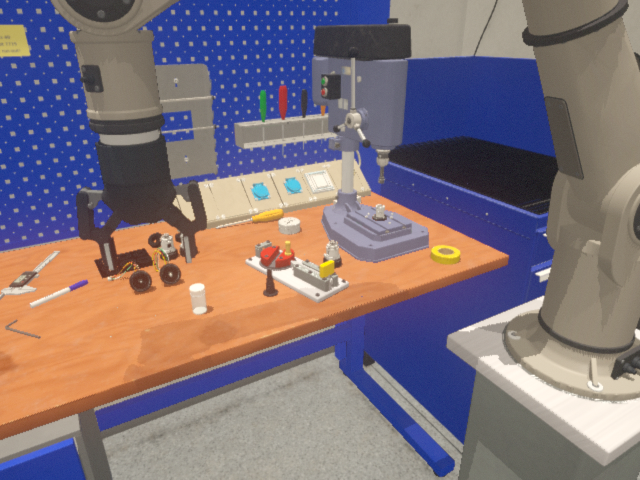

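The slot needs about +0.96 rad, to the pi side, and the current tool yaw nearly matches the mean push direction. I'll hover over the disc with the fingers closed.

```bash
python3 -m jog '[{"fingers":0,"x":-0.048,"y":-0.028,"z":0.004},{"x":-0.048,"y":-0.028,"z":0.004},{"x":-0.048,"y":-0.028,"z":0.004},{"x":-0.048,"y":-0.028,"z":0.004},{"x":-0.048,"y":-0.028,"z":0.004},{"x":-0.048,"y":-0.028,"z":0.004},{"x":-0.048,"y":-0.028,"z":0.004},{"x":-0.048,"y":-0.028,"z":0.004}]'
python3 - <<'E'
from h import *
st()
save('wrist','w1')
for n in ['fixture','disc_center','post_top','lug_top']:
        for k in r.landmark_of(n,'wrist')[:2]: print(n,np.round(k['xyz'],4),round(k['score'],2))
E
```

```text
0.75 [0.2148 0.64   0.2313] 
 [[-0.948  0.318 -0.   ]
 [ 0.318  0.948  0.   ]
 [ 0.     0.    -1.   ]] [ 0.2 -0.6  0.5] 0.08523007154272594
fixture [ 0.4936  0.2988 -0.0012] 0.76validation failed for argument at $[0]...
```

View pics/w1.png

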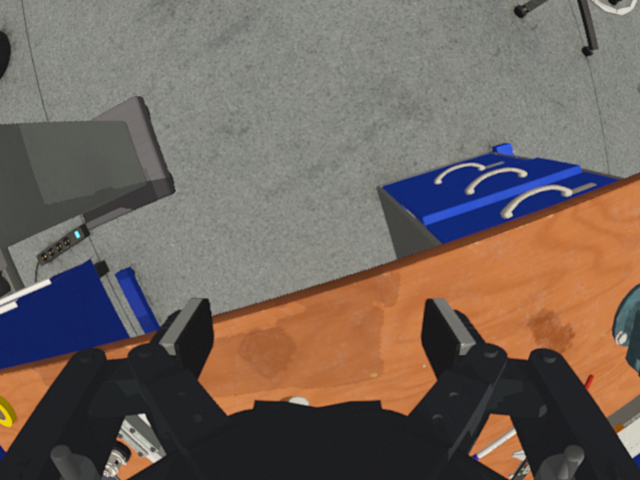

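The call was refused, so it seems every row needs all its fields. The wrist picture just shows floor and bench, with the open fingers near (185,350) and (455,350). I'll retry with full rows.

```bash
python3 -m jog '[{"fingers":0,"x":-0.048,"y":-0.028,"z":0.004,"rx":0,"ry":0,"rz":0},{"fingers":0,"x":-0.048,"y":-0.028,"z":0.004,"rx":0,"ry":0,"rz":0},{"fingers":0,"x":-0.048,"y":-0.028,"z":0.004,"rx":0,"ry":0,"rz":0},{"fingers":0,"x":-0.048,"y":-0.028,"z":0.004,"rx":0,"ry":0,"rz":0},{"fingers":0,"x":-0.048,"y":-0.028,"z":0.004,"rx":0,"ry":0,"rz":0},{"fingers":0,"x":-0.048,"y":-0.028,"z":0.004,"rx":0,"ry":0,"rz":0},{"fingers":0,"x":-0.048,"y":-0.028,"z":0.004,"rx":0,"ry":0,"rz":0},{"fingers":0,"x":-0.048,"y":-0.028,"z":0.004,"rx":0,"ry":0,"rz":0}]' 
python3 - <<'E'
from h import *
st()
save('wrist','w2')
for n in ['fixture','disc_center','post_top','lug_top']:
        for k in r.landmark_of(n,'wrist')[:2]: print(n,np.round(k['xyz'],4),round(k['score'],2))
E
```

```text
clock: 2.0
tcp_pos: [0.5086, 0.3041, 0.1995]
orientation: [0.506, 3.1, 0.001]
contact_force: [0.9, 0.4, -0.2]
grip_width: 0.0
gripper_force: 0.0
2.0 [0.5086 0.3041 0.1995] 
 [[-0.948  0.318  0.   ]
 [ 0.318  0.948  0.   ]
 [-0.     0.001 -1.   ]] [ 0.9  0.4 -0.2] 9.134452583358715e-06
disc_center [0.5522 0.315  0.0377] 0.94
post_top [0.535  0.2948 0.0689] 0.79
```

View pics/w2.png

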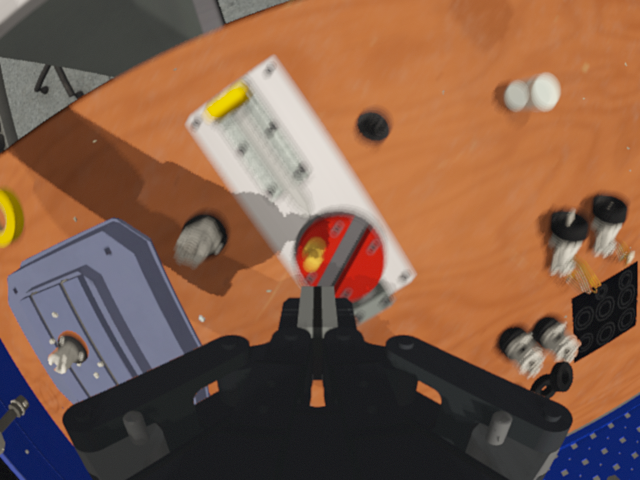

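The wrist picture shows the disc at about (340,258), the post at (315,252) on the lug/-y side, and the slot oblique. This agrees with the earlier fixes. Next I'll descend beside the post and push along tool -x.

```bash
python3 -m jog '[{"fingers":0,"x":0,"y":0,"z":0.04,"rx":0,"ry":0,"rz":0},{"fingers":0,"x":0,"y":0,"z":0.04,"rx":0,"ry":0,"rz":0},{"fingers":0,"x":0,"y":0,"z":0.04,"rx":0,"ry":0,"rz":0},{"fingers":0,"x":0,"y":0,"z":0.03,"rx":0,"ry":0,"rz":0},{"fingers":0,"x":0,"y":0,"z":0,"rx":0,"ry":0,"rz":0}]' && python3 -m jog '[{"fingers":0,"x":-0.006,"y":0,"z":0,"rx":0,"ry":0,"rz":0},{"fingers":0,"x":-0.006,"y":0,"z":0,"rx":0,"ry":0,"rz":0},{"fingers":0,"x":-0.006,"y":0,"z":0,"rx":0,"ry":0,"rz":0},{"fingers":0,"x":-0.006,"y":0,"z":0,"rx":0,"ry":0,"rz":0},{"fingers":0,"x":-0.006,"y":0,"z":0,"rx":0,"ry":0,"rz":0},{"fingers":0,"x":0,"y":0,"z":0,"rx":0,"ry":0,"rz":0}]'
python3 - <<'E'
from h import *
save('wrist','w3')
for c in ['wrist','top','scene']:
  if c!='wrist': r.grab_frame(c)
  for n in ['disc_center','post_top']:
        for k in r.landmark_of(n,c)[:1]: print(c,n,np.round(k['xyz'],4),round(k['score'],2))
E
```

```text
clock: 2.88
tcp_pos: [0.5047, 0.3063, 0.0473]
orientation: [-0.501, -3.097, 0.004]
contact_force: [-0.9, -0.4, 0.1]
grip_width: 0.0
gripper_force: 0.0
clock: 3.62
tcp_pos: [0.5371, 0.2957, 0.05]
orientation: [0.508, 3.099, 0.002]
contact_force: [-1.2, 0.7, 0.1]
grip_width: 0.0001
gripper_force: 0.4
scene disc_center [0.5512 0.313  0.0317] 0.88
scene post_top [0.5541 0.2861 0.071 ] 0.86
```

View pics/w3.png

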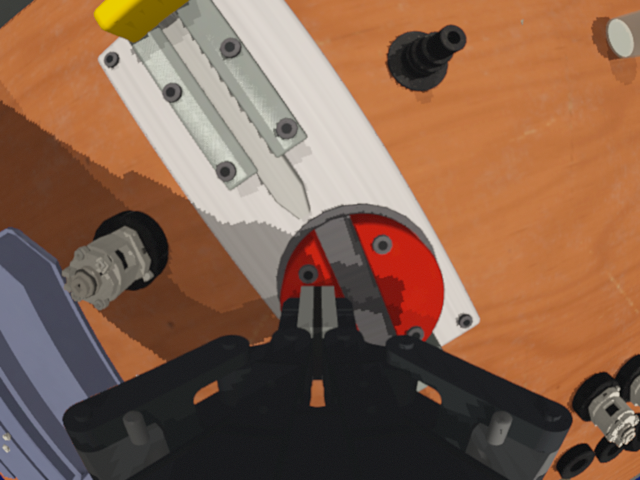

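The slot runs from about (335,222) to (380,338) and is still short of the bar axis, which runs from (170,40) through (305,218). The finger is against the post. I'll push 4 mm more, then measure the slot against the guide.

```bash
python3 -m jog '[{"fingers":0,"x":-0.002,"y":0,"z":0,"rx":0,"ry":0,"rz":0},{"fingers":0,"x":-0.002,"y":0,"z":0,"rx":0,"ry":0,"rz":0},{"fingers":0,"x":0,"y":0,"z":0,"rx":0,"ry":0,"rz":0}]'
cat >> h.py <<'E'
def deproj(pts,z,C):
    K=np.array(C['mtx']);E=np.array(C['extrinsics']);out=[]
    for u,v in pts:
        a=np.array([(u-K[0,2])/K[0,0],(v-K[1,2])/K[1,1]]);t=np.linalg.norm(a)
        d=E[:3,:3]@np.r_[a/t*np.sin(t),np.cos(t)]; out.append(E[:3,3]+d*(z-E[2,3])/d[2])
    return np.array(out)
E
python3 - <<'E'
from h import *
import json
C=r.get_calibration('wrist'); im,d=save('wrist','w4')
cv2.imwrite('pics/w4c.png',cv2.resize(im[0:380,80:480,::-1],(630,599),interpolation=cv2.INTER_CUBIC))
json.dump({k:np.array(v).tolist() for k,v in C.items() if k in('mtx','extrinsics')},open('C4.json','w'))
E
```

```text
clock: 4.45
tcp_pos: [0.5395, 0.2953, 0.0492]
orientation: [-0.506, -3.1, -0.001]
contact_force: [-1.7, 2.4, 1.7]
grip_width: 0.0
gripper_force: 1.4
```

View pics/w4c.png

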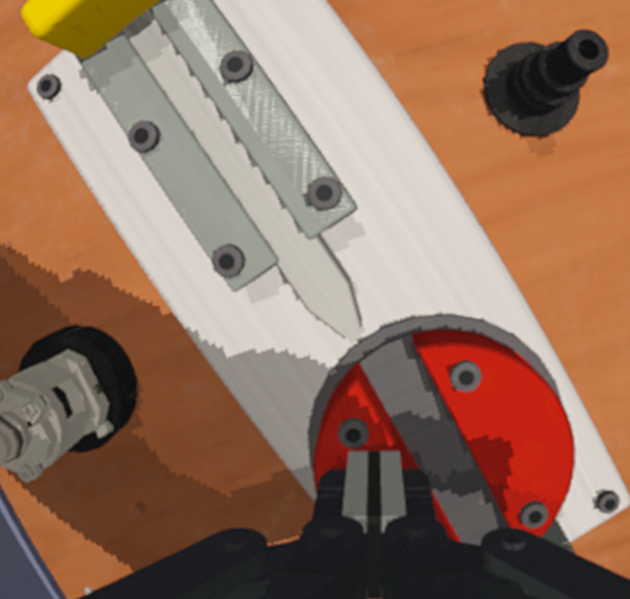

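The slot's edges in the crop run (413,338)–(505,520) and (362,368)–(450,540). The guide block's edges run (82,62)–(235,290) and (130,42)–(278,265).

```bash
python3 - <<'E'
from h import *
import json
C=json.load(open('C4.json'))
for n,p,z in [('slotR',[(413,338),(505,520)],.0365),('slotL',[(362,368),(450,540)],.0365),('gL_out',[(82,62),(235,290)],.038),('gL_in',[(130,42),(278,265)],.038),('gR_in',[(155,5),(312,235)],.038),('plate',[(28,90),(312,495)],.012)]:
    q=deproj(np.array(p)/1.575+[80,0],z,C); d=q[1]-q[0]; print(n,np.round(q[:,:2],4).tolist(),np.degrees(np.arctan2(d[1],d[0])))
E
```

```text
slotR [[0.5079, 0.3175], [0.5721, 0.3278]] 9.155972959245782
slotL [[0.5116, 0.3016], [0.5731, 0.3096]] 7.4067332444625364
gL_out [[0.4006, 0.2553], [0.4795, 0.2762]] 14.862826441852247
gL_in [[0.4021, 0.2708], [0.4772, 0.2897]] 14.123604638571102
gR_in [[0.3946, 0.2808], [0.4727, 0.3009]] 14.453600731465828
plate [[0.3877, 0.222], [0.5557, 0.2676]] 15.175467787092764
```

About 6.4° remains, which is roughly 2.6 mm along the push.

```bash
python3 -m jog '[{"fingers":0,"x":-0.0015,"y":0,"z":0,"rx":0,"ry":0,"rz":0},{"fingers":0,"x":-0.0015,"y":0,"z":0,"rx":0,"ry":0,"rz":0},{"fingers":0,"x":0,"y":0,"z":0,"rx":0,"ry":0,"rz":0}]'
python3 - <<'E'
from h import *
import json
C=r.get_calibration('wrist'); im,d=save('wrist','w5')
cv2.imwrite('pics/w5c.png',cv2.resize(im[0:380,80:480,::-1],(630,599),interpolation=cv2.INTER_CUBIC))
json.dump({k:np.array(v).tolist() for k,v in C.items() if k in('mtx','extrinsics')},open('C5.json','w'))
E
```

```text
clock: 4.88
tcp_pos: [0.5425, 0.2938, 0.0492]
orientation: [-0.506, -3.1, -0.0]
contact_force: [-3.7, 2.6, -0.3]
grip_width: 0.0003
gripper_force: 1.9
```

View pics/w5c.png

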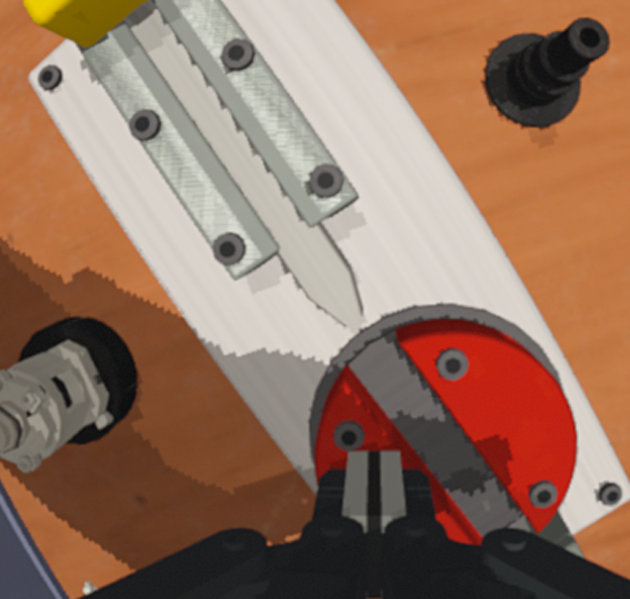

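The slot's edges are now (398,337)–(522,518) and (349,370)–(475,540). Checking them against the guide.

```bash
python3 - <<'E'
from h import *
import json
C=json.load(open('C5.json'))
for n,p,z in [('slotR',[(398,337),(522,518)],.0365),('slotL',[(349,370),(475,540)],.0365),('gL_out',[(82,50),(235,278)],.038),('gR_in',[(155,-5),(312,225)],.038)]:
    q=deproj(np.array(p)/1.575+[80,0],z,C); d=q[1]-q[0]; print(n,np.round(q[:,:2],4).tolist(),np.degrees(np.arctan2(d[1],d[0])))
E
```

```text
slotR [[0.5093, 0.3123], [0.5762, 0.3318]] 16.19366606517276
slotL [[0.5139, 0.2966], [0.5788, 0.3157]] 16.362160735571177
gL_out [[0.4, 0.255], [0.4794, 0.276]] 14.854345882354986
gR_in [[0.3945, 0.2803], [0.4732, 0.3004]] 14.355654114047882
```

The slot is at 16.3° and the fixture at about 15°, within tolerance. I'll back off, lift, go behind the lug and turn to line up with the fixture.

```bash
python3 -m jog '[{"fingers":0,"x":0.015,"y":0,"z":0,"rx":0,"ry":0,"rz":0},{"fingers":0,"x":0,"y":0,"z":-0.035,"rx":0,"ry":0,"rz":0},{"fingers":0,"x":0,"y":0,"z":-0.035,"rx":0,"ry":0,"rz":0},{"fingers":0,"x":0.0365,"y":-0.0215,"z":0,"rx":0,"ry":0,"rz":0},{"fingers":0,"x":0.0365,"y":-0.0215,"z":0,"rx":0,"ry":0,"rz":0},{"fingers":0,"x":0.0365,"y":-0.0215,"z":0,"rx":0,"ry":0,"rz":0},{"fingers":0,"x":0.0365,"y":-0.0215,"z":0,"rx":0,"ry":0,"rz":0}]' && python3 -m jog '[{"fingers":0,"x":0,"y":0,"z":0,"rx":0,"ry":0,"rz":-8.4},{"fingers":0,"x":0,"y":0,"z":0,"rx":0,"ry":0,"rz":-8.4},{"fingers":0,"x":0,"y":0,"z":0,"rx":0,"ry":0,"rz":-8.4},{"fingers":0,"x":0,"y":0,"z":0,"rx":0,"ry":0,"rz":-8.4},{"fingers":0,"x":0,"y":0,"z":0,"rx":0,"ry":0,"rz":0}]'
python3 - <<'E'
from h import *
st()
for c in ['top','scene','wrist']:
    r.grab_frame(c)
    for n in ['disc_center','post_top','lug_top']:
        for k in r.landmark_of(n,c)[:1]: print(c,n,np.round(k['xyz'],4),round(k['score'],2))
E
```

```text
clock: 5.8
tcp_pos: [0.3613, 0.2621, 0.1193]
orientation: [0.508, 3.099, -0.0]
contact_force: [-0.4, -0.3, 0.2]
grip_width: -0.0
gripper_force: 0.0
clock: 6.42
tcp_pos: [0.3626, 0.2625, 0.1193]
orientation: [-0.408, 3.115, -0.001]
contact_force: [-0.2, -0.7, 0.7]
grip_width: 0.0003
gripper_force: 0.0
6.425 [0.3626 0.2625 0.1193] 
 [[-0.966 -0.258  0.   ]
 [-0.258  0.966 -0.   ]
 [-0.    -0.    -1.   ]] [-0.2 -0.7  0.7] 0.0003327253682623617
top disc_center [0.5477 0.3167 0.0335] 0.64
top post_top [0.5564 0.2895 0.0696] 0.69
top lug_top [0.5553 0.2902 0.0663] 0.71
scene disc_center [0.5558 0.3156 0.0353] 0.63
scene post_top [0.561  0.2867 0.0734] 0.71
scene lug_top [0.3948 0.2741 0.0725] 0.76
wrist post_top [ 0.4955  0.2962 -0.0006] 0.55
```

```bash
python3 -m jog '[{"fingers":0,"x":0,"y":0,"z":0.036,"rx":0,"ry":0,"rz":0},{"fingers":0,"x":0,"y":0,"z":0.036,"rx":0,"ry":0,"rz":0},{"fingers":0,"x":0,"y":0,"z":0,"rx":0,"ry":0,"rz":0}]' && python3 -m jog '[{"fingers":0,"x":-0.008,"y":0,"z":0,"rx":0,"ry":0,"rz":0},{"fingers":0,"x":-0.008,"y":0,"z":0,"rx":0,"ry":0,"rz":0},{"fingers":0,"x":-0.006,"y":0,"z":0,"rx":0,"ry":0,"rz":0},{"fingers":0,"x":-0.006,"y":0,"z":0,"rx":0,"ry":0,"rz":0},{"fingers":0,"x":-0.006,"y":0,"z":0,"rx":0,"ry":0,"rz":0},{"fingers":0,"x":-0.006,"y":0,"z":0,"rx":0,"ry":0,"rz":0}]'
```

```text
clock: 7.4
tcp_pos: [0.3611, 0.262, 0.0456]
orientation: [0.411, -3.11, 0.005]
contact_force: [-0.2, 0.2, 1.2]
grip_width: -0.0001
gripper_force: 0.0
clock: 8.15
tcp_pos: [0.4015, 0.2737, 0.0473]
orientation: [0.411, -3.114, 0.0]
contact_force: [-3.0, -0.4, 2.5]
grip_width: 0.0002
gripper_force: 1.3
```

Only 3 N at about 26 mm of travel, so the nose has entered the slot. Continuing.

```bash
python3 -m jog '[{"fingers":0,"x":-0.009,"y":0,"z":0,"rx":0,"ry":0,"rz":0},{"fingers":0,"x":-0.009,"y":0,"z":0,"rx":0,"ry":0,"rz":0},{"fingers":0,"x":-0.009,"y":0,"z":0,"rx":0,"ry":0,"rz":0},{"fingers":0,"x":-0.009,"y":0,"z":0,"rx":0,"ry":0,"rz":0},{"fingers":0,"x":-0.009,"y":0,"z":0,"rx":0,"ry":0,"rz":0},{"fingers":0,"x":-0.009,"y":0,"z":0,"rx":0,"ry":0,"rz":0},{"fingers":0,"x":-0.009,"y":0,"z":0,"rx":0,"ry":0,"rz":0},{"fingers":0,"x":-0.004,"y":0,"z":0,"rx":0,"ry":0,"rz":0}]' && python3 -m jog '[{"fingers":0,"x":-0.003,"y":0,"z":0,"rx":0,"ry":0,"rz":0},{"fingers":0,"x":-0.003,"y":0,"z":0,"rx":0,"ry":0,"rz":0},{"fingers":0,"x":-0.003,"y":0,"z":0,"rx":0,"ry":0,"rz":0}]'
```

```text
clock: 9.15
tcp_pos: [0.4667, 0.2911, 0.0473]
orientation: [-0.411, 3.114, -0.0]
contact_force: [-2.1, -2.7, 1.5]
grip_width: 0.0001
gripper_force: 1.3
clock: 9.52
tcp_pos: [0.4747, 0.2932, 0.0473]
orientation: [0.411, -3.114, 0.0]
contact_force: [-2.9, -2.4, 0.6]
grip_width: -0.0003
gripper_force: 1.5
```

Next I'll feel for the stop in small steps.

```bash
python3 -m jog '[{"fingers":0,"x":-0.002,"y":0,"z":0,"rx":0,"ry":0,"rz":0},{"fingers":0,"x":-0.002,"y":0,"z":0,"rx":0,"ry":0,"rz":0},{"fingers":0,"x":0,"y":0,"z":0,"rx":0,"ry":0,"rz":0}]'; python3 -m jog '[{"fingers":0,"x":-0.002,"y":0,"z":0,"rx":0,"ry":0,"rz":0},{"fingers":0,"x":0,"y":0,"z":0,"rx":0,"ry":0,"rz":0}]'
```

```text
clock: 9.9
tcp_pos: [0.4787, 0.2946, 0.0473]
orientation: [-0.411, 3.114, 0.0]
contact_force: [-2.1, -2.5, 0.5]
grip_width: -0.0003
gripper_force: 1.0
clock: 10.15
tcp_pos: [0.4806, 0.2951, 0.0473]
orientation: [-0.411, 3.114, 0.0]
contact_force: [-2.0, -3.0, -0.5]
grip_width: 0.0001
gripper_force: 1.1
```

```bash
for i in 1 2; do python3 -m jog '[{"fingers":0,"x":-0.0015,"y":0,"z":0,"rx":0,"ry":0,"rz":0},{"fingers":0,"x":0,"y":0,"z":0,"rx":0,"ry":0,"rz":0}]' | egrep 'tcp|contact'; done
```

```text
tcp_pos: [0.4814, 0.2954, 0.0473]
contact_force: [-3.9, -2.6, 1.9]
tcp_pos: [0.4814, 0.2954, 0.0472]
contact_force: [-7.9, -4.3, 5.9]
```

```bash
python3 -m jog '[{"fingers":0,"x":-0.002,"y":0,"z":0,"rx":0,"ry":0,"rz":0},{"fingers":0,"x":0,"y":0,"z":0,"rx":0,"ry":0,"rz":0}]' | egrep 'tcp|contact'
```

```text
tcp_pos: [0.4814, 0.2954, 0.047]
contact_force: [-13.7, -3.9, 11.1]
```

The bar is firmly on its stop at the expected place. I'll back off, lift, move clear and check.

```bash
python3 -m jog '[{"fingers":0,"x":0.02,"y":0,"z":0,"rx":0,"ry":0,"rz":0},{"fingers":0,"x":0.01,"y":0,"z":0,"rx":0,"ry":0,"rz":0},{"fingers":0,"x":0,"y":0,"z":-0.05,"rx":0,"ry":0,"rz":0},{"fingers":0,"x":0,"y":0,"z":-0.05,"rx":0,"ry":0,"rz":0},{"fingers":0,"x":0,"y":0,"z":-0.05,"rx":0,"ry":0,"rz":0},{"fingers":0,"x":0.02,"y":0,"z":0,"rx":0,"ry":0,"rz":0},{"fingers":0,"x":0.02,"y":0,"z":0,"rx":0,"ry":0,"rz":0},{"fingers":0,"x":0,"y":0,"z":0,"rx":0,"ry":0,"rz":0}]'
python3 - <<'E'
from h import *
im,d=r.grab_frame('scene'); cv2.imwrite('pics/s9.png',cv2.resize(im[220:320,200:380,::-1],(800,444),interpolation=cv2.INTER_CUBIC))
for n in ['disc_center','post_top','lug_top','stud','motor']:
    for k in r.landmark_of(n,'scene')[:1]: print(n,np.round(k['xyz'],4),round(k['score'],2))
E
```

```text
clock: 11.9
tcp_pos: [0.4174, 0.2786, 0.1979]
orientation: [-0.413, 3.113, 0.002]
contact_force: [-0.1, 0.1, 0.1]
grip_width: 0.0002
gripper_force: 0.0
disc_center [0.5523 0.316  0.0353] 0.93
post_top [0.5643 0.2876 0.073 ] 0.9
lug_top [0.4971 0.3022 0.0718] 0.81
stud [ 0.4491  0.38   -0.0013] 0.81
motor [0.4901 0.1977 0.0014] 0.98
```

View pics/s9.png

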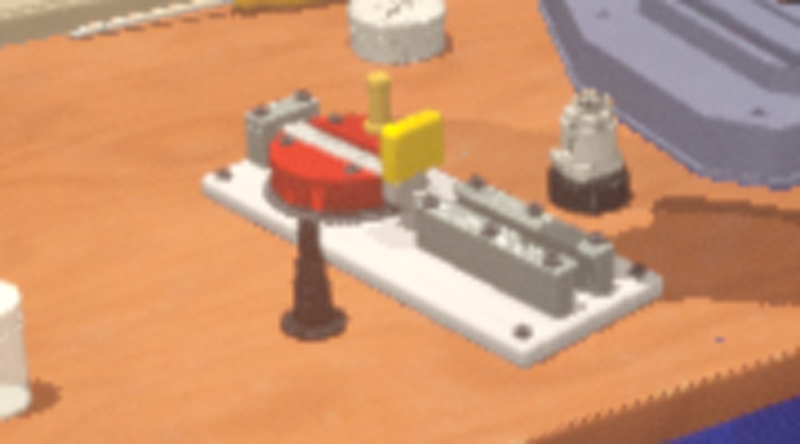

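The bar runs through the slot into the keeper (bridge at about (282,125)), and the lug is up by the disc at (412,145). The stud and motor stand where they were, and the arm is clear.

```bash
python3 -c "
from bench import r
print(r.hand_in())"
```

```text
the job is handed in; nothing more can be done
None
```

The shaft fixture is locked: the slot is lined up, the bar is fully home against its stop in the keeper, the stud and motor beside the fixture haven't moved, the arm is clear, and the job is handed in at about 12 s.

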